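# Bottle the loose lead seals and screw the jar shut

## Robot

A 6-joint arm with a two-finger parallel gripper is mounted at the origin on the work surface. World frame = base frame: x ahead of the robot, y to its left, z up, the work surface at z = 0. Lengths are in m, angles in rad, forces in N, time in s.
With the tool pointing down it reaches from about 0.3 to 0.875 m from the base axis. Payload 6.4 kg.
Tool frame: the origin (TCP) lies between the finger pads; the fingertips stand 25 mm ahead of it and the grasp point (between the pads) lies 6 mm ahead of it; z points along the fingers, y is the line along which they close (so a half turn about z gives the same grasp; the last joint's range is limited). The gripper opens to 85 mm and grips with 20 to 120 N. Pads are 22 mm wide; open, the fingers measure 114 mm over their backs; the gripper's body (76 mm by 85 mm) begins 54 mm behind the grasp point. The pads swing forward as they close: fully open they stand 13 mm farther back than shut.
Start: joints at [0.957, 0.181, 1.607, -0, 1.354, -0.206], TCP at [0.228, 0.528, 0.256] pointing down, gripper open.
Joint ranges: [-2.99, 2.99], [-0.89, 2.07], [0.3, 2.58], [-1.14, 4.28], [0, 2.63], [-3.12, 3.12]. Speed limits (rad/s): [2.57, 2.57, 3.01, 3.14, 3.14, 3.14].

## Interface

Orientations are given as a unit quaternion [w, x, y, z].
In Python, from bench import ctrl gives the robot as it stands.
- The arm moves only by the tool servo_tool, never from a script. Its argument "series" is text: rows parted by semicolons, each of 7 numbers parted by spaces: the gripper command: -1 is fully open, 1 is shut, values between are in proportion, then the shift along the tool's x, y, z in m, then the turn, a rotation vector about the tool's x, y, z in degrees. A call has 1 to 12 rows; each row is the pose to reach, as a shift and turn from the pose commanded when the call began, along the tool's axes at that moment; what a row does not reach only later rows make up. A row lasts 1/12 s, in which the tool goes at most 41.7 mm and 7.16 degrees, less where a joint would pass 70% of its speed; a pose out of reach is approached as far as the arm can. A call with a gripper value outside its range is refused whole. The fingers move at their own pace and stop on an object; the grip force is fixed at half the most. Time passes only in rows, so rows that repeat a pose let the fingers close. It gives the time, the measured TCP pose, the force, the opening and the grip force at its end, in the units of the state.
- ctrl.get_obs(): the state, without advancing time (a new reading comes with each control period).
- ctrl.camera(name): name is "side" or "top" or "wrist"; returns a dict with "img" (384x512x3 uint8, red, green, blue), "z_map" (384x512 float32, m along the optical axis (not along the pixel's ray), 0 where there is no reading), "fovy" (degrees; the focal length in pixels is half the picture's height over the tangent of half this angle, whatever the lens; pixels are square), "cx", "cy" (the principal point, pixels), "extrinsics" (4x4, takes a point from camera to world coordinates); the wrist camera has in their place "T_tool_cam" (4x4, takes a point from camera to tool coordinates, whose origin is the TCP and whose axes are the flange's). Camera axes: x right, y down, z forward; pixel columns grow to the right and rows downward; lengths in m; the calibration is good to about 2 mm. A picture is of the moment at which its call begins: read the wrist's pose just before it.
- ctrl.hand_in(): hands the job in; it is judged then, once.
The state is a dict: "time_s": time; "q": joint angles; "dq": joint speeds; "joint_efforts": joint torques, N m; "eef_pos": TCP position; "eef_rot": TCP orientation; "wrist_force": force on the tool from outside, world axes, zero at the start; "torque": the same for the moment, N m; "opening": opening from 0.0 (shut) to 1.0 (fully open); "grasp_force": force on a finger pad.
Only numpy, scipy, OpenCV 4.12 (cv2) and the standard library are available. Lean on these libraries where they do the work, as an engineer would, in place of code of your own. Each camera call takes 0.05 s, during which the arm holds its last target. There are 200 camera calls.

## Task

Pull the seal cabinet's drawer fully out to its stop, where the jar's screw lid is kept. Put every loose lead seal from the table into the glass jar, set the lid on the neck, turn it backwards until it drops into the thread, then screw it down fully home, and push the drawer shut again. Leave the other things on the table alone.

Things in the scene. Friction and masses are not known exactly. Their poses are not given: they have to be found in the camera images.
- cabinet_drawer0 (a joint): Slide of the cabinet's single drawer in m: 0 shut, 0.1416 pulled out to its stop. It slides along the cabinet's own -x (towards the robot at yaw 0); about 1 N of friction plus 4 N per m/s, and it stays where left.
- cabinet_drawer0_handle (a point): Middle of the brass bar handle on the drawer front (moves with the drawer; its axes are the cabinet's). The bar is 100 mm long along the cabinet's y, about 10 mm thick, 35 mm off the front, 60 mm above the table, 38 mm below the cabinet's top; it can be pinched from above with the fingers closing along the cabinet's x.
- cabinet: Fixed low walnut seal cabinet 210 (x, deep) x 200 (y) x 98 mm high; origin at the centre of its underside, front along its own -x. Drawer: inner space 165 x 158 mm, floor 22 mm and side walls 76 mm above the table; pulled to its stop, what lies in its front two thirds clears the cabinet's top.
- jar: Fixed glass specimen jar in a blued-steel band; origin at the centre of its underside, z up. Body 88 mm across (band 95 mm) to 40 mm high, neck 68 mm outside, 58 mm inside, rim 67 mm above the table, inner floor (cork) at 18 mm.
- jar_mouth (a point): Centre of the jar's mouth at rim height (67 mm above the jar's origin).
- jar_thread (a point): Centre of the neck where the thread begins, 63 mm above the jar's origin. Outside the neck are three right-handed ridges, to 80 mm across, 88 deg long, with 32 deg gaps between them. The lid's three lugs (each 14 deg) pass down only at the gaps; where these are is not marked. From above, clockwise screws the lid down 4 mm per 60 deg.
- lid: Loose silver screw lid, 91 mm across, 24 mm high to its flat top; origin at the centre of its lower edge, z up. Three lugs 120 deg apart inside the skirt, 2 mm above the lower edge, clearing the neck by 2 mm. On top a black bar grip 44 mm long (lid's x), 14 mm wide (y), 24 mm high. It lies upright in the front part of the drawer at the start, any yaw.
- lid_rim (a point): Centre of the lid's lower edge (its origin). Height over the jar's origin: 56 to 63 mm while the lugs ride on the ridges; there clockwise soon binds on stops (do not force), but counter-clockwise (at most 120 deg) brings the lugs to the gaps where, let or pressed lightly down, the lid drops to 51 to 53 mm; then 60 to 90 deg clockwise, following the thread down, makes it tight on the rim at 47 mm.
- lid_grip (a point): Middle of the lid's bar grip, 36 mm above the lid's origin, on its axis (grip spans 24 to 48 mm above the origin).
- seal0: Loose lead seal, a grey disc 24 mm across and 12 mm thick, lying flat on the table; origin at the centre of its underside. Three to five of the five are present.
- seal1: Loose lead seal, a grey disc 24 mm across and 12 mm thick, lying flat on the table; origin at the centre of its underside. Three to five of the five are present.
- seal2: Loose lead seal, a grey disc 24 mm across and 12 mm thick, lying flat on the table; origin at the centre of its underside. Three to five of the five are present.
- seal3: Loose lead seal, a grey disc 24 mm across and 12 mm thick, lying flat on the table; origin at the centre of its underside. Three to five of the five are present.
- seal4: Loose lead seal, a grey disc 24 mm across and 12 mm thick, lying flat on the table; origin at the centre of its underside. Three to five of the five are present.
- clip: Bystander, fixed: brown wax pendant seal 52 mm across upright in a blued-steel spring clip, 70 mm wide, 68 mm high. Origin at the centre of its underside. Leave it alone.
- palette: Bystander: white porcelain palette, round, 110 mm across, 9 mm thick. Origin at the centre of its underside. Leave it alone.
- vial: Bystander: silver-topped glass vial, standing, 28 mm across, 65 mm high. Origin at the centre of its underside. Leave it alone.
- burnisher: Bystander: horn burnisher lying flat, 135 mm long (x), 12 mm wide, 10 mm high. Origin at the centre of its underside. Leave it alone.
- matrix: Bystander: small ebony matrix handle with a brass end lying flat, 63 mm long (x), 22 mm high. Origin at the centre of its underside. Leave it alone.
- loupe: Bystander: black loupe, 36 mm across, 22 mm high. Origin at the centre of its underside. Leave it alone.
- weight: Bystander: blue cloth-covered paperweight 50 x 50 x 30 mm, 0.5 kg. Origin at the centre of its underside. Leave it alone.

How it is judged:
By the outcome, as a careful person would: the job done as asked, in the order asked, and still so for the second after the job is handed in, with the robot touching nothing.
Of seal0, seal1, seal2, seal3, seal4 only 3 to 5 are there at a start; the rules pass over those that are not, and their reading is None.
At some moment in a run one of seal0, seal1, seal2, seal3, seal4 may be knocked a few centimetres aside while the robot is not near it.
Once in a run the grip may slacken for a moment while it holds something.
It also fails if it takes over 210 s, if anything falls off the work surface, if the arm or the gripper's body presses on something with over 40 N, if the wrist force passes 120 N, or if a joint passes its speed limit or range.

## Working session

There is one attempt and no reset: what is moved stays moved. The work goes in short steps, Python scripts to look and compute and a tool call to move; the robot and the scene stay as the last step left them, time stands still between calls to the robot, and variables do not carry over. Pictures are saved under pics/ and viewed, at most 14 in all, crops included, and the job is handed in when it is done.

Besides the shell and the picture viewer there is one more tool, called after "Request:" as name(argument=value, ...), one argument or row to a line, values as JSON. servo_tool: Moves the arm, as the interface text tells. Its arguments: {"type":"object","properties":{"series":{"type":"string"}},"required":["series"]}

```bash
ls; mkdir -p pics; cat > h.py <<'E'
import numpy as np, cv2
from scipy.spatial.transform import Rotation as R
from bench import ctrl
def toolT():
    o=ctrl.get_obs(); q=o["eef_rot"]; T=np.eye(4)
    T[:3,:3]=R.from_quat([q[1],q[2],q[3],q[0]]).as_matrix(); T[:3,3]=o["eef_pos"]; return T
def look(n,save=None):
    T=toolT(); c=ctrl.camera(n); E=T@np.array(c["T_tool_cam"]) if n=="wrist" else np.array(c["extrinsics"])
    f=192/np.tan(np.radians(c["fovy"])/2); z=c["z_map"]; v,u=np.mgrid[:384,:512]
    P=np.stack([(u-c["cx"])/f*z,(v-c["cy"])/f*z,z],-1)@E[:3,:3].T+E[:3,3]
    P[z==0]=np.nan
    if save: cv2.imwrite("pics/"+save+".png",c["img"][:,:,::-1])
    return c["img"],P,E,f,c
E
python3 - <<'E'
from h import *
for n in("top","side"):
    img,P,E,f,c=look(n,n+"0"); np.save(n+"0.npy",P); print(n,E.round(3).tolist(),f)
o=ctrl.get_obs(); print({k:np.round(v,3).tolist() for k,v in o.items()})
a=cv2.imread("pics/top0.png"); cv2.imwrite("pics/top0b.png",cv2.resize(a,(800,600),interpolation=cv2.INTER_CUBIC))
E
```

```text
pics
top [[0.006, -0.993, 0.121, 0.447], [-1.0, -0.007, -0.002, -0.049], [0.003, -0.121, -0.993, 1.133], [0.0, 0.0, 0.0, 1.0]] 374.77538964702205
side [[0.877, -0.307, 0.369, 0.136], [-0.48, -0.566, 0.671, -0.827], [0.002, -0.765, -0.644, 0.796], [0.0, 0.0, 0.0, 1.0]] 482.4386244271537
{'time_s': 0.1, 'q': [0.957, 0.181, 1.608, 0.0, 1.354, -0.206], 'dq': [0.001, -0.002, -0.003, -0.0, -0.001, 0.001], 'joint_efforts': [0.0, -44.588, -35.224, -0.0, 0.004, 0.0], 'eef_pos': [0.228, 0.527, 0.255], 'eef_rot': [-0.0, 0.202, 0.979, -0.001], 'wrist_force': [-0.515, -0.309, 0.523], 'torque': [-0.009, -0.007, -0.01], 'grasp_force': 0.0, 'opening': 1.001}
```

View pics/top0b.png

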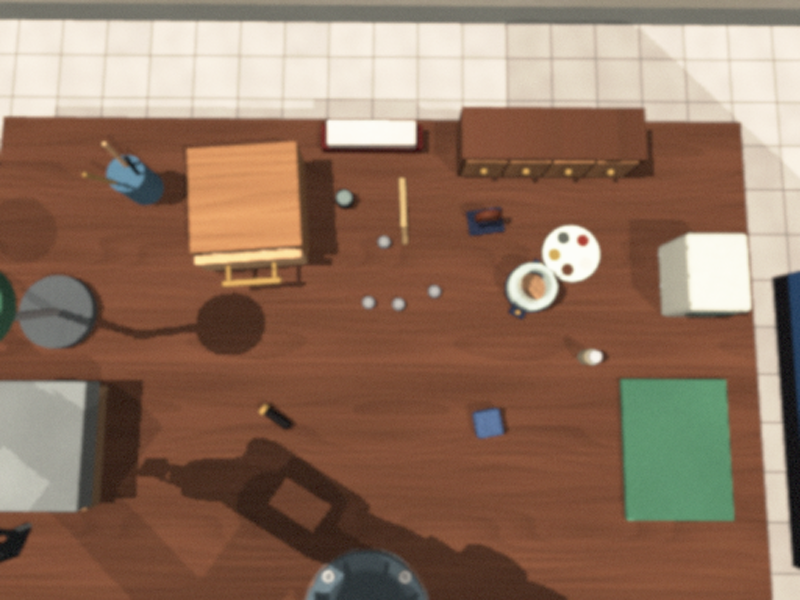

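View pics/side0.png

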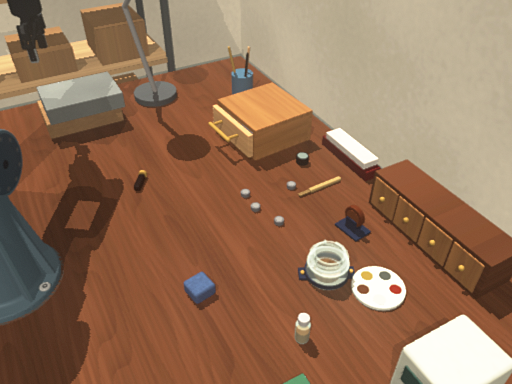

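The top picture (800x600) shows the cabinet at (245,200) with its handle at (252,277). The seals are at (384,241), (368,302), (398,304) and (434,291), the jar at (532,287) and the loupe at (345,198). The side picture agrees, with four seals visible.

```bash
python3 - <<'E'
from h import *
P=np.load("top0.npy"); s=.64
Z=P[...,2]
for n,u,v in [("s",384,241),("s",368,302),("s",398,304),("s",434,291),("jar",532,287),("loupe",345,198),("cab",245,195),("lampbase",60,310),("shadow",230,320)]:
    print(n,P[int(v*s),int(u*s)].round(3))
def win(u0,u1,v0,v1,z0,z1):
    W=P[int(v0*s):int(v1*s),int(u0*s):int(u1*s)].reshape(-1,3); W=W[(W[:,2]>z0)&(W[:,2]<z1)]; return W
for u,v in [(384,241),(368,302),(398,304),(434,291)]:
    w=win(u-12,u+12,v-12,v+12,.007,.02); print("seal",len(w),w.mean(0).round(4))
w=win(500,565,255,315,.055,.08); (c,r)=cv2.minEnclosingCircle(w[:,:2].astype(np.float32)); print("jar rim",len(w),c,r)
w=win(180,310,135,260,.09,.11); print("cabtop",cv2.minAreaRect(w[:,:2].astype(np.float32)),w[:,2].mean())
w=win(215,290,268,292,.05,.075); print("handle",len(w),w.mean(0),cv2.minAreaRect(w[:,:2].astype(np.float32)))
for n in("top0","side0"):
    Q=np.load(n+".npy"); m=(Q[...,2]>.13)&(abs(Q[...,1])<.8)&(Q[...,0]>.1)&(Q[...,0]<.9)
    q=Q[m]; 
    H,xe,ye=np.histogram2d(q[:,0],q[:,1],bins=[8,16],range=[[.1,.9],[-.8,.8]]); print(n); print(H.astype(int))
E
```

```text
s [ 0.693 -0.022  0.013]
s [0.573 0.007 0.01 ]
s [ 0.571 -0.05   0.009]
s [ 0.595 -0.12   0.01 ]
jar [ 0.605 -0.309  0.016]
loupe [0.776 0.054 0.024]
cab [0.76  0.231 0.094]
lampbase [0.553 0.595 0.017]
shadow [ 0.539  0.274 -0.   ]
seal 48 [ 0.6918 -0.0244  0.0105]
seal 41 [0.5736 0.0055 0.0107]
seal 37 [ 0.57   -0.0538  0.0103]
seal 46 [ 0.5953 -0.1226  0.0103]
jar rim 268 (0.6027020812034607, -0.30649134516716003) 0.04068036749958992
cabtop ((0.7563179731369019, 0.2307066023349762), (0.19688473641872406, 0.2011062055826187), 4.504001140594482) 0.09611942480385254
handle 183 [0.60787937 0.21951239 0.06204742] ((0.6145625114440918, 0.218903049826622), (0.03274264186620712, 0.10981311649084091), 1.323639154434204)
top0
[[  0   0   0   0   0   0   0   0   0   0   0   0  70   0   0   0]
 [  0   0   0   0   0   0   0   0   0   0   0   0 274   0   0   0]
 [  0   0   0   0   0   0   0   0   0   0   0   0   0   0   0   0]
 [  0   0   0   0   0   0   0   0   0   0   0   0  58   0   0   0]
 [  0   0   0   0   0   0   0   0   0   0   0   0 297   1   3   0]
 [  0   0   0   0   0   0   0   0   0   0   0   0   0   0   0   0]
 [  0   0   0   0   0   0   0   0   0   0   0   0  55   0   0   0]
 [  0   0   0   0   0   0   0   0   0   0   0   0  38   0   0   0]]
side0
[[  0   0   0   0   0   0   0 362   0   0   0   0 171  81   0   0]
 [  0   0   0   0   0   0   0   0   0   0   0   0 828 404   0   0]
 [  0   0   0   0   0   0   0   0   0   0   0   0   0   0   0   0]
 [  0   0   0   0   0   0   0   0   0   0   0   0   0  14  53   0]
 [  0   0   0   0   0   0   0   0   0   0   0   0   0  37 240   0]
 [  0   0   0   0   0   0   0   0   0   0   0   0   0   0   0   0]
 [  0   0   0   0   0   0   0   0   0   0   0   0  60   0   0   0]
 [  0   0   0   0   0   0   0   0   0   0   0   0  23   0   0   0]]
```

```bash
cat >> h.py <<'E'
def plan(x,y,z,ang):
    "tool-frame shift (m) and turn (deg) to TCP x,y,z, pointing down, tool y at world angle ang (deg, mod 180)"
    T=toolT(); a=np.radians(ang)
    best=None
    for k in(0,np.pi):
        yv=np.array([np.cos(a+k),np.sin(a+k),0]); zv=np.array([0,0,-1.]); D=np.stack([np.cross(yv,zv),yv,zv],1)
        rv=R.from_matrix(T[:3,:3].T@D).as_rotvec(degrees=True)
        if best is None or np.linalg.norm(rv)<np.linalg.norm(best): best=rv
    d=T[:3,:3].T@(np.array([x,y,z])-T[:3,3])
    print("shift",d.round(4),"turn",best.round(2), "y-ang",round(np.degrees(np.arctan2(T[1,1],T[0,1])),2))
E
python3 - <<'E'
from h import *
P=np.load("top0.npy")
# cabinet yaw by front edge fit of top plane
w=P[int(135*.64):int(262*.64),int(180*.64):int(310*.64)].reshape(-1,3); w=w[(w[:,2]>.09)&(w[:,2]<.11)]
ys=np.arange(.15,.31,.01); fr=[np.percentile(w[abs(w[:,1]-y)<.006,0],2) for y in ys]; print("slope front",np.degrees(np.arctan(-np.polyfit(ys,fr,1)[0])),np.round(fr,3))
xs=np.arange(.68,.84,.01); l=[w[abs(w[:,0]-x)<.006,1].max() for x in xs]; r=[w[abs(w[:,0]-x)<.006,1].min() for x in xs]
print([np.degrees(np.arctan(np.polyfit(xs,k,1)[0])) for k in(l,r)])
plan(.60,.22,.25,3.5)
E
```

```text
slope front 4.423845501237414 [0.667 0.667 0.667 0.664 0.664 0.664 0.663 0.661 0.661 0.661 0.661 0.66
 0.658 0.658 0.657 0.655]
[np.float64(4.641269200328628), np.float64(4.306558402963451)]
shift [-0.4637 -0.1346  0.0055] turn [-9.000e-02  3.000e-02  6.313e+01] y-ang 66.63
```

Request:
servo_tool(
  series="-1 -0.464 -0.134 0.005 0 0 62; -1 -0.464 -0.134 0.005 0 0 62; -1 -0.464 -0.134 0.005 0 0 62; -1 -0.464 -0.134 0.005 0 0 62; -1 -0.464 -0.134 0.005 0 0 62; -1 -0.464 -0.134 0.005 0 0 62; -1 -0.464 -0.134 0.005 0 0 62; -1 -0.464 -0.134 0.005 0 0 62; -1 -0.464 -0.134 0.005 0 0 62; -1 -0.464 -0.134 0.005 0 0 62; -1 -0.464 -0.134 0.005 0 0 62; -1 -0.464 -0.134 0.005 0 0 62",
)

```text
time_s: 1.1
eef_pos: [0.6034, 0.2174, 0.2506]
eef_rot: [0.0, 0.679, 0.734, -0.0]
wrist_force: [0.4, 0.9, 0.5]
opening: 0.996
grasp_force: 0.0
```

Request:
servo_tool(
  series="-1 0 0 0 0 0 0; -1 0 0 0 0 0 0; -1 0 0 0 0 0 0",
)

```text
time_s: 1.35
eef_pos: [0.6001, 0.2211, 0.2506]
eef_rot: [-0.001, 0.678, 0.735, -0.0]
wrist_force: [-0.1, 0.0, -0.6]
opening: 1.001
grasp_force: 0.0
```

```bash
python3 - <<'E'
from h import *
img,P,E,f,c=look("wrist","w1"); np.save("w1.npy",P); print(np.array(c["T_tool_cam"]).round(3).tolist(),f)
m=(P[...,2]>.045)&(P[...,2]<.075)&(P[...,0]<.64); w=P[m]
if len(w): print(len(w),w.mean(0),cv2.minAreaRect(w[:,:2].astype(np.float32)))
plan(.612,.2195,.15,4.45)
E
```

```text
[[-0.001, -0.944, -0.329, 0.085], [1.0, -0.001, -0.001, -0.002], [0.0, -0.329, 0.944, -0.118], [0.0, 0.0, 0.0, 1.0]] 269.35518491386483
1506 [0.61384025 0.22874198 0.06354672] ((0.6149632334709167, 0.23876753449440002), (0.040058813989162445, 0.1511976569890976), 4.280854225158691)
shift [-0.0031  0.0121  0.1008] turn [-0.07 -0.01  0.23] y-ang 4.68
```

View pics/w1.png

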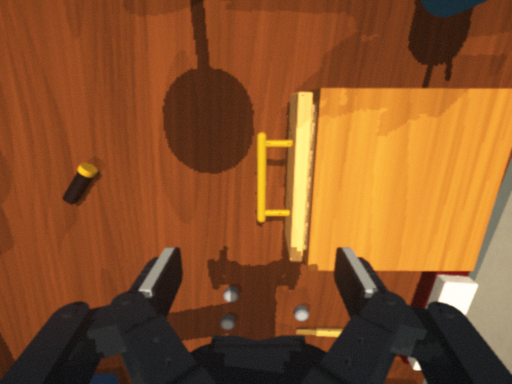

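The wrist picture shows the brass bar at column 262, rows 133–221, and the drawer front at about column 300. The three nearest seals are at the bottom, near (231,294), (227,321) and (301,313).

```bash
python3 - <<'E'
from h import *
P=np.load("w1.npy"); w=P[130:224,257:268].reshape(-1,3); w=w[(w[:,2]>.05)&(w[:,2]<.075)]
print(len(w),w.mean(0),w.max(0),w.min(0),cv2.minAreaRect(w[:,:2].astype(np.float32)))
w=P[130:240,296:312].reshape(-1,3); print(np.nanmax(w[:,2]),np.nanpercentile(w[:,0],[5,50,95]))
E
```

```text
819 [0.60137223 0.22012122 0.06480848] [0.61256105 0.27197875 0.06773579] [0.5926676  0.16222813 0.06040645] ((0.6028935313224792, 0.2172311544418335), (0.012337714433670044, 0.11003779619932175), 4.528162956237793)
0.09967070338682521 [0.63642375 0.64787801 0.65993427]
```

Request:
servo_tool(
  series="0.4 -0.003 0.002 0.04 0 0 0; 0.4 -0.003 0.002 0.08 0 0 0; 0.4 -0.003 0.002 0.11 0 0 0; 0.4 -0.003 0.002 0.13 0 0 0; 0.4 -0.003 0.002 0.14 0 0 0; 0.4 -0.003 0.002 0.15 0 0 0; 0.4 -0.003 0.002 0.16 0 0 0; 0.4 -0.003 0.002 0.17 0 0 0; 0.4 -0.003 0.002 0.177 0 0 0; 0.4 -0.003 0.002 0.184 0 0 0; 0.4 -0.003 0.002 0.184 0 0 0",
)

```text
time_s: 2.32
eef_pos: [0.6043, 0.2182, 0.0679]
eef_rot: [0.001, 0.678, 0.735, 0.001]
wrist_force: [0.1, 0.5, 1.0]
opening: 0.297
grasp_force: 0.1
```

Request:
servo_tool(
  series="1 0 0 0 0 0 0; 1 0 0 0 0 0 0; 1 0 0 0 0 0 0; 1 0 0 0 0 0 0; 1 0 0 0 0 0 0; 1 0 0 0 0 0 0",
)

```text
time_s: 2.82
eef_pos: [0.6037, 0.2181, 0.0679]
eef_rot: [0.0, 0.678, 0.735, 0.001]
wrist_force: [0.9, 0.4, 4.0]
opening: 0.105
grasp_force: 58.8
```

Request:
servo_tool(
  series="1 0 -0.008 0 0 0 0; 1 0 -0.02 0 0 0 0; 1 0 -0.034 0 0 0 0; 1 0 -0.048 0 0 0 0; 1 0 -0.062 0 0 0 0; 1 0 -0.076 0 0 0 0; 1 0 -0.09 0 0 0 0; 1 0 -0.104 0 0 0 0; 1 0 -0.117 0 0 0 0; 1 0 -0.128 0 0 0 0; 1 0 -0.136 0 0 0 0; 1 0 -0.14 0 0 0 0",
)

```text
time_s: 3.82
eef_pos: [0.4669, 0.2073, 0.0682]
eef_rot: [0.003, 0.678, 0.735, 0.005]
wrist_force: [28.5, 6.2, -25.4]
opening: 0.098
grasp_force: 58.3
```

Request:
servo_tool(
  series="1 0 -0.002 0 0 0 0; 1 0 -0.003 0 0 0 0; 1 0 -0.004 0 0 0 0; 1 0 -0.004 0 0 0 0",
)

```text
time_s: 4.15
eef_pos: [0.4668, 0.2073, 0.0682]
eef_rot: [0.005, 0.678, 0.735, 0.007]
wrist_force: [30.8, 7.4, -26.4]
opening: 0.103
grasp_force: 58.3
```

Request:
servo_tool(
  series="0.4 0 0.004 0 0 0 0; 0.4 0 0.004 0 0 0 0; 0.4 0 0.004 0 0 0 0; 0.4 0 0.004 -0.015 0 0 0; 0.4 0 0.004 -0.035 0 0 0; 0.4 0 0.004 -0.07 0 0 0; 0.4 0 0.004 -0.11 0 0 0; 0.4 0 0.004 -0.15 0 0 0; 0.4 0 0.03 -0.18 0 0 0; 0.4 0 0.06 -0.21 0 0 0; 0.4 0 0.08 -0.22 0 0 0; 0.4 0 0.08 -0.22 0 0 0",
)

```text
time_s: 5.15
eef_pos: [0.5428, 0.2128, 0.291]
eef_rot: [0.002, 0.678, 0.735, 0.003]
wrist_force: [0.0, -0.2, -0.1]
opening: 0.302
grasp_force: 0.0
```

```bash
python3 - <<'E'
from h import *
img,P,E,f,c=look("wrist","w2"); np.save("w2.npy",P)
i2,Q,*_=look("top","top1"); np.save("top1.npy",Q)
o=ctrl.get_obs(); print(o["eef_pos"],o["wrist_force"])
# seals from both: blobs z 7..16mm
for n,A in(("w",P),("t",Q)):
    m=((A[...,2]>.006)&(A[...,2]<.017)&(A[...,0]>.45)&(A[...,0]<.75)&(A[...,1]>-.25)&(A[...,1]<.12)).astype(np.uint8)
    k,l,s,ce=cv2.connectedComponentsWithStats(m)
    for j in range(1,k):
        if s[j,4]>15: print(n,s[j].tolist(),A[l==j].mean(0).round(4))
E
```

```text
[0.53834777 0.21270405 0.28638216] [-0.06369624 -0.00785991 -1.44776598]
w [258, 271, 13, 14, 144] [0.5695 0.0057 0.0118]
w [254, 298, 13, 13, 133] [ 0.5666 -0.0523  0.0118]
w [264, 328, 12, 11, 102] [ 0.5908 -0.1196  0.0115]
w [338, 362, 6, 6, 18] [ 0.7447 -0.1939  0.0067]
t [257, 137, 4, 10, 28] [ 0.7331 -0.0626  0.0086]
t [242, 151, 8, 7, 46] [ 0.6926 -0.0242  0.0106]
t [274, 182, 8, 8, 46] [ 0.5953 -0.1225  0.0105]
t [232, 190, 8, 7, 45] [0.5731 0.0052 0.0104]
t [252, 191, 7, 7, 42] [ 0.5707 -0.0534  0.0099]
```

View pics/w2.png

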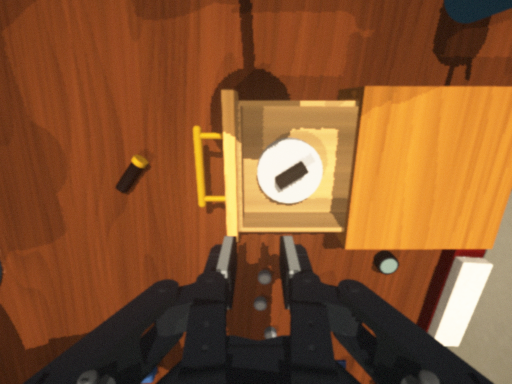

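Request:
servo_tool(
  series="0 -0.21 0.016 0.1 0 0 4.7; 0 -0.21 0.016 0.12 0 0 4.7; 0 -0.21 0.016 0.14 0 0 4.7; 0 -0.21 0.016 0.165 0 0 4.7; 0 -0.21 0.016 0.176 0 0 4.7; 0 -0.21 0.016 0.176 0 0 4.7; 0 -0.21 0.016 0.176 0 0 4.7; 0 -0.21 0.016 0.176 0 0 4.7; 0 -0.21 0.016 0.176 0 0 4.7; 0 -0.21 0.016 0.176 0 0 4.7",
)

```text
time_s: 6.08
eef_pos: [0.5711, 0.0058, 0.1112]
eef_rot: [-0.001, 0.707, 0.707, -0.0]
wrist_force: [0.2, 0.1, -0.0]
opening: 0.503
grasp_force: 0.0
```

```bash
cat >> h.py <<'E'
def seals(n="wrist",save=None,box=(.3,.8,-.25,.11)):
    img,A,*_=look(n,save)
    m=((A[...,2]>.006)&(A[...,2]<.017)&(A[...,0]>box[0])&(A[...,0]<box[1])&(A[...,1]>box[2])&(A[...,1]<box[3])).astype(np.uint8)
    k,l,s,ce=cv2.connectedComponentsWithStats(m)
    for j in range(1,k):
        if s[j,4]>15:
            w=A[l==j]; (c,r)=cv2.minEnclosingCircle(w[:,:2].astype(np.float32)); print(n,s[j].tolist(),w.mean(0).round(4),np.round(c,4),round(r,4))
E
python3 - <<'E'
from h import *
seals(save="w3")
plan(.571,.0055,.028,0)
E
```

```text
wrist [485, 127, 27, 45, 466] [0.7604 0.0542 0.0115] [0.7701 0.0525] 0.0174
wrist [247, 192, 27, 27, 568] [0.5702 0.0046 0.0122] [0.5703 0.0037] 0.012
wrist [376, 222, 29, 26, 565] [ 0.6879 -0.0244  0.0119] [ 0.6892 -0.0259] 0.0124
wrist [245, 250, 25, 25, 492] [ 0.5674 -0.0529  0.012 ] [ 0.5672 -0.0546] 0.0122
wrist [379, 261, 124, 15, 1346] [ 0.7461 -0.0626  0.0091] [ 0.743  -0.0622] 0.0572
wrist [270, 309, 23, 22, 406] [ 0.5924 -0.1216  0.0118] [ 0.5923 -0.124 ] 0.0123
wrist [378, 371, 9, 13, 51] [ 0.7101 -0.2129  0.0066] [ 0.7106 -0.2099] 0.0116
shift [-0.0005 -0.001   0.0841] turn [ 0.03 -0.02 -0.  ] y-ang -0.0
```

View pics/w3.png

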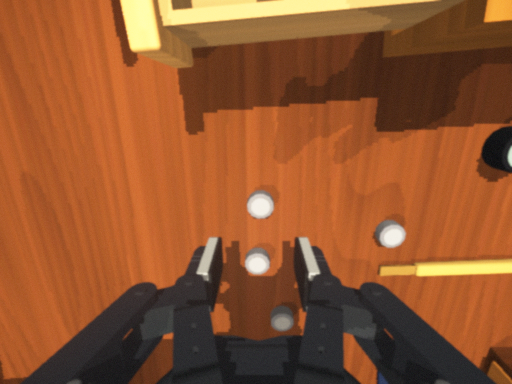

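The wrist picture shows seal A at (260,205), B at (257,263), C at (282,319) and D at (391,234). The burnisher is to the right of the fingers.

Request:
servo_tool(
  series="0 -0.001 -0.001 0.02 0 0 0; 0 -0.001 -0.001 0.045 0 0 0; 0 -0.001 -0.001 0.065 0 0 0; 0 -0.001 -0.001 0.078 0 0 0; 0 -0.001 -0.001 0.083 0 0 0; 0 -0.001 -0.001 0.083 0 0 0; 1 -0.001 -0.001 0.083 0 0 0; 1 -0.001 -0.001 0.083 0 0 0; 1 -0.001 -0.001 0.083 0 0 0; 1 -0.001 -0.001 0.083 0 0 0; 1 -0.001 -0.001 0.083 0 0 0; 1 -0.001 -0.001 0.083 0 0 0",
)

```text
time_s: 7.13
eef_pos: [0.5725, 0.0038, 0.0301]
eef_rot: [0.001, 0.708, 0.707, 0.001]
wrist_force: [-2.3, 1.0, 6.9]
opening: 0.244
grasp_force: 58.7
```

Request:
servo_tool(
  series="1 0 0 -0.03 0 0 0; 1 0 0 -0.07 0 0 0; 1 0 0 -0.11 0 0 0; 1 -0.04 0.004 -0.12 0 0 0; 1 -0.08 0.008 -0.12 0 0 0; 1 -0.12 0.012 -0.12 0 0 0; 1 -0.16 0.016 -0.12 0 0 0; 1 -0.2 0.02 -0.12 0 0 0; 1 -0.24 0.024 -0.12 0 0 0; 1 -0.28 0.028 -0.12 0 0 0; 1 -0.31 0.032 -0.12 0 0 0; 1 -0.31 0.032 -0.12 0 0 0",
)

```text
time_s: 8.13
eef_pos: [0.6028, -0.3133, 0.1493]
eef_rot: [0.002, 0.709, 0.705, -0.001]
wrist_force: [0.0, 0.5, -0.4]
opening: 0.236
grasp_force: 58.8
```

```bash
python3 - <<'E'
from h import *
img,P,*_=look("wrist","w4"); np.save("w4.npy",P)
o=ctrl.get_obs(); print(o["eef_pos"],o["opening"],o["grasp_force"])
# jar rim : circle fit z band
m=(P[...,2]>.060)&(P[...,2]<.072)&(np.hypot(P[...,0]-.603,P[...,1]+.306)<.06); w=P[m]
A=np.c_[2*w[:,:2],np.ones(len(w))]; s=np.linalg.lstsq(A,(w[:,:2]**2).sum(1),rcond=None)[0]; print(len(w),s[:2],np.sqrt(s[2]+s[:2]@s[:2]),cv2.minEnclosingCircle(w[:,:2].astype(np.float32)))
E
```

```text
[ 0.60261163 -0.31010047  0.14886197] 0.24105516485086972 58.805744647979736
2341 [ 0.59990883 -0.30702297] 0.03281939220190114 ((0.5997059345245361, -0.3087978661060333), 0.04072472080588341)
```

View pics/w4.png

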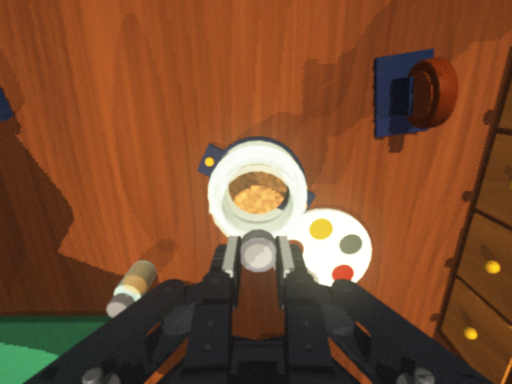

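The wrist picture shows seal A held at (258,250) over the jar mouth, which is at (258,190). The palette is at (335,245), the vial at (130,288) and the clip at (415,95).

Request:
servo_tool(
  series="1 0.002 -0.002 0.025 0 0 0; 1 0.002 -0.002 0.045 0 0 0; 1 0.002 -0.002 0.052 0 0 0; 1 0.002 -0.002 0.052 0 0 0; 0.2 0.002 -0.002 0.052 0 0 0; 0.2 0.002 -0.002 0.052 0 0 0; 0.2 0.002 -0.002 0.052 0 0 0; 0.2 0.002 -0.002 0.052 0 0 0; 0.2 0.002 -0.002 0.03 0 0 0; 0.2 0.002 -0.002 0 0 0 0; 0.2 0.002 -0.002 0 0 0 0",
)

```text
time_s: 9.1
eef_pos: [0.604, -0.3064, 0.1556]
eef_rot: [0.005, 0.707, 0.707, 0.001]
wrist_force: [0.8, -0.9, 1.3]
opening: 0.398
grasp_force: 0.0
```

Request:
servo_tool(
  series="0 0.252 -0.033 0.0 0 0 0; 0 0.252 -0.033 0.0 0 0 0; 0 0.252 -0.033 0.0 0 0 0; 0 0.252 -0.033 0.02 0 0 0; 0 0.252 -0.033 0.04 0 0 0; 0 0.252 -0.033 0.04 0 0 0; 0 0.252 -0.033 0.04 0 0 0; 0 0.252 -0.033 0.04 0 0 0; 0 0.252 -0.033 0.04 0 0 0",
)

```text
time_s: 9.85
eef_pos: [0.5688, -0.0521, 0.109]
eef_rot: [0.001, 0.707, 0.707, 0.0]
wrist_force: [-0.3, 0.7, 0.6]
opening: 0.502
grasp_force: 0.0
```

```bash
python3 - <<'E'
from h import *
seals(); plan(.570,-.0535,.028,0)
E
```

```text
wrist [389, 160, 33, 28, 703] [ 0.6878 -0.0249  0.012 ] [ 0.6893 -0.0255] 0.0124
wrist [246, 193, 27, 27, 586] [ 0.5674 -0.0536  0.0122] [ 0.5676 -0.0544] 0.0121
wrist [392, 206, 120, 17, 1438] [ 0.7403 -0.0633  0.0091] [ 0.7381 -0.066 ] 0.0524
wrist [273, 261, 23, 25, 431] [ 0.5914 -0.1223  0.012 ] [ 0.5925 -0.1242] 0.0122
wrist [430, 324, 7, 7, 24] [ 0.7503 -0.1913  0.0065] [ 0.7497 -0.1926] 0.0052
wrist [16, 330, 54, 16, 410] [ 0.3474 -0.1997  0.0116] [ 0.3423 -0.2036] 0.0244
shift [-0.0003  0.0005  0.0814] turn [ 0.13  0.07 -0.05] y-ang -0.05
```

Request:
servo_tool(
  series="0 -0.001 0 0.02 0 0 0; 0 -0.001 0 0.045 0 0 0; 0 -0.001 0 0.065 0 0 0; 0 -0.001 0 0.078 0 0 0; 0 -0.001 0 0.081 0 0 0; 0 -0.001 0 0.081 0 0 0; 1 -0.001 0 0.081 0 0 0; 1 -0.001 0 0.081 0 0 0; 1 -0.001 0 0.081 0 0 0; 1 -0.001 0 0.081 0 0 0; 1 -0.001 0 0.081 0 0 0; 1 -0.001 0 0.081 0 0 0",
)

```text
time_s: 10.9
eef_pos: [0.5695, -0.0539, 0.029]
eef_rot: [0.002, 0.707, 0.707, 0.001]
wrist_force: [-0.7, -2.0, 5.4]
opening: 0.244
grasp_force: 58.8
```

Request:
servo_tool(
  series="1 0 0 -0.03 0 0 0; 1 0 0 -0.07 0 0 0; 1 0 0 -0.11 0 0 0; 1 -0.04 0.006 -0.12 0 0 0; 1 -0.08 0.012 -0.12 0 0 0; 1 -0.12 0.016 -0.12 0 0 0; 1 -0.16 0.02 -0.12 0 0 0; 1 -0.2 0.025 -0.12 0 0 0; 1 -0.23 0.03 -0.12 0 0 0; 1 -0.248 0.033 -0.12 0 0 0; 1 -0.248 0.033 -0.12 0 0 0; 1 -0.248 0.033 -0.12 0 0 0",
)

```text
time_s: 11.9
eef_pos: [0.6006, -0.302, 0.1472]
eef_rot: [-0.0, 0.708, 0.706, 0.0]
wrist_force: [-0.2, 0.8, -0.0]
opening: 0.239
grasp_force: 58.8
```

Request:
servo_tool(
  series="1 0 0 0.025 0 0 0; 1 0 0 0.045 0 0 0; 1 0 0 0.051 0 0 0; 1 0 0 0.051 0 0 0; 0.2 0 0 0.051 0 0 0; 0.2 0 0 0.051 0 0 0; 0.2 0 0 0.051 0 0 0; 0.2 0 0 0.051 0 0 0; 0.2 0 0 0.03 0 0 0; 0.2 0 0 0 0 0 0; 0.2 0 0 0 0 0 0",
)

```text
time_s: 12.82
eef_pos: [0.6039, -0.3034, 0.1544]
eef_rot: [0.005, 0.707, 0.707, 0.001]
wrist_force: [0.5, -1.2, 1.2]
opening: 0.402
grasp_force: 0.0
```

Request:
servo_tool(
  series="0 0.179 -0.008 0.0 0 0 0; 0 0.179 -0.008 0.0 0 0 0; 0 0.179 -0.008 0.02 0 0 0; 0 0.179 -0.008 0.04 0 0 0; 0 0.179 -0.008 0.04 0 0 0; 0 0.179 -0.008 0.04 0 0 0; 0 0.179 -0.008 0.04 0 0 0",
)

```text
time_s: 13.4
eef_pos: [0.5931, -0.1211, 0.1074]
eef_rot: [0.0, 0.707, 0.708, -0.0]
wrist_force: [2.0, -0.8, 1.3]
opening: 0.501
grasp_force: 0.0
```

```bash
python3 - <<'E'
from h import *
seals(); plan(.594,-.123,.028,0)
E
```

```text
wrist [373, 68, 36, 34, 943] [ 0.6882 -0.0259  0.0121] [ 0.6893 -0.0258] 0.0122
wrist [377, 127, 135, 19, 1927] [ 0.7405 -0.0639  0.0091] [ 0.7391 -0.0647] 0.0531
wrist [247, 193, 27, 28, 590] [ 0.5928 -0.1229  0.0122] [ 0.593  -0.1242] 0.0121
wrist [375, 269, 54, 32, 952] [ 0.734  -0.2043  0.0072] [ 0.7311 -0.21  ] 0.0309
wrist [0, 275, 43, 46, 600] [ 0.3654 -0.2142  0.0116] [ 0.3557 -0.221 ] 0.0261
shift [-0.0003  0.      0.0802] turn [ 0.09  0.06 -0.02] y-ang -0.01
```

Request:
servo_tool(
  series="0 -0.001 0 0.02 0 0 0; 0 -0.001 0 0.045 0 0 0; 0 -0.001 0 0.065 0 0 0; 0 -0.001 0 0.077 0 0 0; 0 -0.001 0 0.08 0 0 0; 0 -0.001 0 0.08 0 0 0; 1 -0.001 0 0.08 0 0 0; 1 -0.001 0 0.08 0 0 0; 1 -0.001 0 0.08 0 0 0; 1 -0.001 0 0.08 0 0 0; 1 -0.001 0 0.08 0 0 0; 1 -0.001 0 0.08 0 0 0",
)

```text
time_s: 14.45
eef_pos: [0.5944, -0.1241, 0.0292]
eef_rot: [0.002, 0.707, 0.707, 0.0]
wrist_force: [-0.9, -2.5, 5.5]
opening: 0.243
grasp_force: 58.8
```

Request:
servo_tool(
  series="1 0 0 -0.03 0 0 0; 1 0 0 -0.07 0 0 0; 1 0 0 -0.11 0 0 0; 1 -0.04 0.002 -0.12 0 0 0; 1 -0.08 0.004 -0.12 0 0 0; 1 -0.12 0.006 -0.12 0 0 0; 1 -0.16 0.007 -0.12 0 0 0; 1 -0.18 0.007 -0.12 0 0 0; 1 -0.19 0.007 -0.12 0 0 0; 1 -0.19 0.007 -0.12 0 0 0; 1 -0.19 0.007 -0.12 0 0 0",
)

```text
time_s: 15.37
eef_pos: [0.5997, -0.3124, 0.1471]
eef_rot: [-0.001, 0.708, 0.707, 0.0]
wrist_force: [-0.5, 0.9, -0.4]
opening: 0.241
grasp_force: 58.8
```

Request:
servo_tool(
  series="1 0 0 0.025 0 0 0; 1 0 0 0.045 0 0 0; 1 0 0 0.051 0 0 0; 1 0 0 0.051 0 0 0; 0.2 0 0 0.051 0 0 0; 0.2 0 0 0.051 0 0 0; 0.2 0 0 0.051 0 0 0; 0.2 0 0 0.051 0 0 0; 0.2 0 0 0.03 0 0 0; 0.2 0 0 0 0 0 0; 0.2 0 0 0 0 0 0",
)

```text
time_s: 16.28
eef_pos: [0.6028, -0.3155, 0.1545]
eef_rot: [0.005, 0.708, 0.707, 0.001]
wrist_force: [0.7, -1.0, 1.8]
opening: 0.398
grasp_force: 0.0
```

Request:
servo_tool(
  series="0 0.287 0.09 0 0 0 0; 0 0.287 0.09 0 0 0 0; 0 0.287 0.09 0 0 0 0; 0 0.287 0.09 0 0 0 0; 0 0.287 0.09 0 0 0 0; 0 0.287 0.09 0.02 0 0 0; 0 0.287 0.09 0.04 0 0 0; 0 0.287 0.09 0.04 0 0 0; 0 0.287 0.09 0.04 0 0 0; 0 0.287 0.09 0.04 0 0 0",
)

```text
time_s: 17.12
eef_pos: [0.6898, -0.0257, 0.1067]
eef_rot: [-0.0, 0.707, 0.707, -0.001]
wrist_force: [-1.1, -0.1, 0.4]
opening: 0.502
grasp_force: 0.0
```

```bash
python3 - <<'E'
from h import *
seals(save="w5"); plan(.691,-.025,.028,0)
E
```

```text
wrist [348, 85, 23, 47, 208] [0.7603 0.054  0.0116] [0.769  0.0526] 0.0171
wrist [247, 190, 28, 28, 604] [ 0.6895 -0.0243  0.0122] [ 0.6896 -0.0254] 0.012
wrist [307, 234, 78, 15, 916] [ 0.7674 -0.0613  0.0097] [ 0.7658 -0.0616] 0.0344
wrist [257, 238, 38, 12, 358] [ 0.7032 -0.0654  0.0073] [ 0.7034 -0.0643] 0.0175
shift [0.0022 0.0006 0.0797] turn [ 0.02  0.04 -0.05] y-ang -0.05
```

View pics/w5.png

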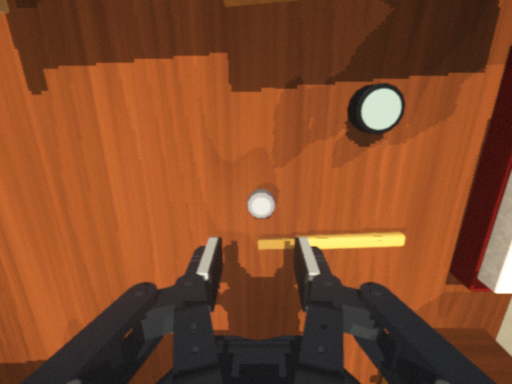

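The picture shows seal D at (261,205) between the fingers. The burnisher lies below it at row 242, about 20 mm clear of the finger width.

Request:
servo_tool(
  series="0 0.003 0 0.02 0 0 0; 0 0.003 0 0.045 0 0 0; 0 0.003 0 0.065 0 0 0; 0 0.003 0 0.077 0 0 0; 0 0.003 0 0.079 0 0 0; 0 0.003 0 0.079 0 0 0; 1 0.003 0 0.079 0 0 0; 1 0.003 0 0.079 0 0 0; 1 0.003 0 0.079 0 0 0; 1 0.003 0 0.079 0 0 0; 1 0.003 0 0.079 0 0 0; 1 0.003 0 0.079 0 0 0",
)

```text
time_s: 18.17
eef_pos: [0.6917, -0.024, 0.0307]
eef_rot: [0.002, 0.707, 0.707, 0.001]
wrist_force: [-1.3, -2.3, 6.2]
opening: 0.233
grasp_force: 58.7
```

Request:
servo_tool(
  series="1 0 0 -0.03 0 0 0; 1 0 0 -0.07 0 0 0; 1 0 0 -0.11 0 0 0; 1 -0.02 -0.02 -0.12 0 0 0; 1 -0.05 -0.04 -0.12 0 0 0; 1 -0.08 -0.06 -0.12 0 0 0; 1 -0.11 -0.08 -0.12 0 0 0; 1 -0.15 -0.082 -0.12 0 0 0; 1 -0.19 -0.082 -0.12 0 0 0; 1 -0.23 -0.082 -0.12 0 0 0; 1 -0.27 -0.082 -0.12 0 0 0; 1 -0.283 -0.082 -0.12 0 0 0",
)

```text
time_s: 19.17
eef_pos: [0.6074, -0.3122, 0.1493]
eef_rot: [0.002, 0.709, 0.705, -0.001]
wrist_force: [-0.7, -0.5, -0.3]
opening: 0.235
grasp_force: 58.9
```

Request:
servo_tool(
  series="1 0 0 0 0 0 0; 1 0 0 0 0 0 0",
)

```text
time_s: 19.33
eef_pos: [0.6076, -0.3065, 0.1483]
eef_rot: [-0.0, 0.708, 0.706, 0.0]
wrist_force: [1.1, 0.6, -1.4]
opening: 0.236
grasp_force: 58.9
```

Request:
servo_tool(
  series="1 0 -0.003 0.025 0 0 0; 1 0 -0.003 0.045 0 0 0; 1 0 -0.003 0.051 0 0 0; 1 0 -0.003 0.051 0 0 0; 0.2 0 -0.003 0.051 0 0 0; 0.2 0 -0.003 0.051 0 0 0; 0.2 0 -0.003 0.051 0 0 0; 0.2 0 -0.003 0.051 0 0 0; 0.2 0 -0.003 0.03 0 0 0; 0.2 0 -0.003 0 0 0 0; 0 0 -0.003 -0.03 0 0 0; 0 0 -0.003 -0.03 0 0 0",
)

```text
time_s: 20.33
eef_pos: [0.6082, -0.3086, 0.1869]
eef_rot: [0.006, 0.707, 0.707, 0.001]
wrist_force: [1.0, -1.5, 2.3]
opening: 0.501
grasp_force: 0.0
```

```bash
python3 - <<'E'
from h import *
img,P,*_=look("wrist"); s,Q,*_=look("side"); t,Qt,*_=look("top")
m=(P[...,2]>.060)&(P[...,2]<.072)&(np.hypot(P[...,0]-.601,P[...,1]+.308)<.06); w=P[m]
A=np.c_[2*w[:,:2],np.ones(len(w))]; q=np.linalg.lstsq(A,(w[:,:2]**2).sum(1),rcond=None)[0]; print(len(w),q[:2],np.sqrt(q[2]+q[:2]@q[:2]),cv2.minEnclosingCircle(w[:,:2].astype(np.float32)))
j=cv2.resize(img[90:290,160:360],(400,400)); s2=s[:,100:484]
out=np.zeros((600,800,3),np.uint8); out[:400,:400]=j; out[:400,400:]=cv2.resize(s[60:310,150:400],(400,400)); out[400:,:]=cv2.resize(t[70:195,0:500],(800,200))
cv2.imwrite("pics/mix1.png",out[:,:,::-1])
E
```

```text
2065 [ 0.59961679 -0.30798559] 0.033329723661529684 ((0.599593460559845, -0.30887922644615173), 0.04065126180648804)
```

View pics/mix1.png

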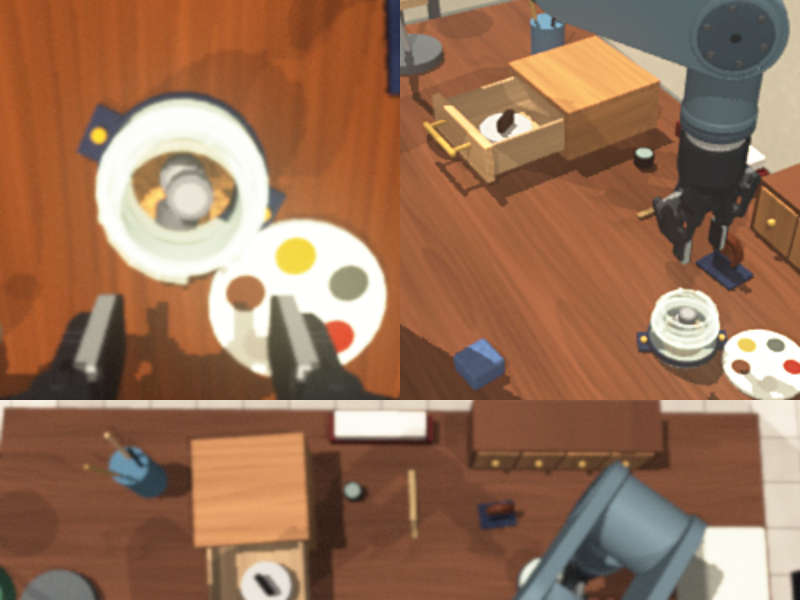

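The mix shows four seals piled in the jar (crop centre 185,185), no seal left on the table, the drawer open with the lid inside, and the palette and other things untouched.

```bash
python3 - <<'E'
from h import *
P=np.load("w2.npy"); reg=(np.hypot(P[...,0]-.545,P[...,1]-.215)<.09)
g=P[reg&(P[...,2]>.060)&(P[...,2]<.074)&(np.hypot(P[...,0]-np.nan_to_num(P[170,290,0]),P[...,1]-P[170,290,1])<.035)]
print(P[170,290],len(g),cv2.minAreaRect(g[:,:2].astype(np.float32)),g.mean(0))
yv=np.linalg.eigh(np.cov(g[:,:2].T))[1][:,1]; print("bar ang",np.degrees(np.arctan2(yv[1],yv[0])))
l=P[reg&(P[...,2]>.040)&(P[...,2]<.052)&(np.hypot(P[...,0]-g[:,0].mean(),P[...,1]-g[:,1].mean())<.052)]
print(len(l),l.mean(0),cv2.minEnclosingCircle(l[:,:2].astype(np.float32)))
Q=np.load("top0.npy"); m=((Q[...,2]>.006)&(Q[...,2]<.017)).astype(np.uint8)
k,ll,s,ce=cv2.connectedComponentsWithStats(m)
for j in range(1,k):
    if 20<s[j,4]<80: print(s[j].tolist(),Q[ll==j].mean(0).round(3))
plan(.54,.21,.25,-52)
E
```

```text
[0.5847274  0.21315334 0.06163484] 399 ((0.5860981941223145, 0.20610471069812775), (0.04398798197507858, 0.014484339393675327), 37.63060760498047) [0.58571778 0.20724261 0.06923447]
bar ang -142.44906921972313
2805 [0.58550662 0.20864224 0.04617783] ((0.5863792896270752, 0.20621243119239807), 0.04552863910794258)
[222, 96, 24, 2, 31] [0.876 0.012 0.012]
[253, 96, 17, 2, 26] [ 0.875 -0.07   0.012]
[321, 111, 39, 2, 45] [ 0.828 -0.313  0.012]
[363, 111, 20, 2, 21] [ 0.828 -0.415  0.013]
[256, 114, 4, 19, 57] [ 0.792 -0.06   0.009]
[94, 116, 10, 14, 27] [0.786 0.423 0.011]
[257, 134, 4, 13, 34] [ 0.738 -0.063  0.009]
[242, 151, 8, 8, 48] [ 0.692 -0.024  0.011]
[422, 157, 5, 45, 73] [ 0.62  -0.563  0.012]
[39, 180, 15, 10, 30] [0.596 0.577 0.016]
[274, 182, 8, 8, 46] [ 0.595 -0.123  0.01 ]
[16, 189, 17, 10, 34] [0.564 0.637 0.016]
[232, 190, 8, 7, 45] [0.573 0.005 0.01 ]
[252, 191, 7, 7, 44] [ 0.57  -0.053  0.01 ]
[30, 195, 11, 16, 34] [0.538 0.601 0.016]
shift [ 0.5163 -0.0656 -0.0714] turn [9.000e-02 2.000e-02 5.193e+01] y-ang -0.07
```

Request:
servo_tool(
  series="0.2 0.515 -0.018 -0.02 0 0 52.4; 0.2 0.515 -0.018 -0.02 0 0 52.4; 0.2 0.515 -0.018 -0.02 0 0 52.4; 0.2 0.515 -0.018 -0.02 0 0 52.4; 0.2 0.515 -0.018 -0.02 0 0 52.4; 0.2 0.515 -0.018 -0.02 0 0 52.4; 0.2 0.515 -0.018 -0.02 0 0 52.4; 0.2 0.515 -0.018 -0.02 0 0 52.4; 0.2 0.515 -0.018 -0.02 0 0 52.4; 0.2 0.515 -0.018 -0.02 0 0 52.4; 0.2 0.515 -0.018 -0.02 0 0 52.4; 0.2 0.515 -0.018 -0.02 0 0 52.4",
)

```text
time_s: 21.48
eef_pos: [0.5867, 0.1897, 0.1959]
eef_rot: [-0.0, 0.947, 0.322, -0.001]
wrist_force: [1.1, 0.1, -0.2]
opening: 0.398
grasp_force: 0.0
```

Request:
servo_tool(
  series="0.2 0 0 0 0 0 0; 0.2 0 0 0 0 0 0; 0.2 0 0 0 0 0 0; 0.2 0 0 0 0 0 0; 0.2 0 0 0 0 0 0",
)

```text
time_s: 21.9
eef_pos: [0.5882, 0.1862, 0.1969]
eef_rot: [0.0, 0.947, 0.321, -0.001]
wrist_force: [-0.6, 0.1, -0.1]
opening: 0.404
grasp_force: 0.0
```

```bash
cat >> h.py <<'E'
def lid(x,y,zb):
    "find lid near x,y with lower edge at height zb from the wrist camera"
    img,P,*_=look("wrist"); d=np.hypot(P[...,0]-x,P[...,1]-y)
    g=P[(d<.04)&(abs(P[...,2]-zb-.048)<.006)]; l=P[(d<.065)&(abs(P[...,2]-zb-.024)<.006)]
    if len(g)>10: print("grip",len(g),cv2.minAreaRect(g[:,:2].astype(np.float32)),g[:,2].mean())
    if len(l)>10: print("lid",len(l),cv2.minEnclosingCircle(l[:,:2].astype(np.float32)),l[:,2].mean())
E
python3 - <<'E'
from h import *
lid(.587,.207,.022); plan(.587,.207,.074,-52.4); print(ctrl.get_obs()["q"].round(3))
E
```

```text
grip 673 ((0.586873471736908, 0.20653772354125977), (0.04398013651371002, 0.014044564217329025), 37.85004425048828) 0.06986052334053564
lid 5158 ((0.5867841243743896, 0.20651324093341827), 0.045538824051618576) 0.04624372687489778
shift [ 0.0116 -0.0173  0.1231] turn [-0.01  0.03 -0.19] y-ang -52.59
[ 0.115  0.329  1.55  -0.     1.264  1.033]
```

Request:
servo_tool(
  series="0.2 0.012 -0.017 0.03 0 0 0; 0.2 0.012 -0.017 0.06 0 0 0; 0.2 0.012 -0.017 0.09 0 0 0; 0.2 0.012 -0.017 0.11 0 0 0; 0.2 0.012 -0.017 0.12 0 0 0; 0.2 0.012 -0.017 0.122 0 0 0; 0.2 0.012 -0.017 0.122 0 0 0; 1 0.012 -0.017 0.122 0 0 0; 1 0.012 -0.017 0.122 0 0 0; 1 0.012 -0.017 0.122 0 0 0; 1 0.012 -0.017 0.122 0 0 0; 1 0.012 -0.017 0.122 0 0 0",
)

```text
time_s: 22.95
eef_pos: [0.589, 0.2087, 0.0777]
eef_rot: [0.001, 0.947, 0.322, 0.002]
wrist_force: [0.1, -1.3, 5.8]
opening: 0.15
grasp_force: 60.4
```

Request:
servo_tool(
  series="1 0 0 -0.01 0 0 0; 1 0 0 -0.03 0 0 0; 1 0 0 -0.06 0 0 0; 1 0 0 -0.09 0 0 0; 1 0 0 -0.12 0 0 0; 1 0 0 -0.14 0 0 0; 1 0 0 -0.14 0 0 0; 1 0 0 -0.14 0 0 0",
)

```text
time_s: 23.62
eef_pos: [0.5878, 0.2088, 0.2172]
eef_rot: [0.0, 0.947, 0.322, 0.002]
wrist_force: [0.4, -0.0, -1.7]
opening: 0.147
grasp_force: 59.3
```

```bash
python3 - <<'E'
from h import *
o=ctrl.get_obs(); lid(o["eef_pos"][0],o["eef_pos"][1],o["eef_pos"][2]-.052); plan(.601,-.3085,.2,-52.6); print(o["opening"],o["wrist_force"])
E
```

```text
grip 2315 ((0.5849222540855408, 0.20886610448360443), (0.03865251690149307, 0.039119087159633636), 83.28076934814453) 0.21055147684108466
lid 9262 ((0.5844409465789795, 0.20849892497062683), 0.04571860656142235) 0.18565124507542488
shift [-0.3038  0.4187  0.0151] turn [-0.02  0.02  0.14] y-ang -52.46
0.14672808586546404 [ 0.42949073 -0.01564053 -1.65817134]
```

Request:
servo_tool(
  series="1 -0.008 0.011 0 0 0 0; 1 -0.022 0.03 0 0 0 0; 1 -0.04 0.056 0 0 0 0; 1 -0.06 0.083 0 0 0 0; 1 -0.08 0.111 0 0 0 0; 1 -0.1 0.139 0 0 0 0; 1 -0.12 0.167 0 0 0 0; 1 -0.14 0.195 0 0 0 0; 1 -0.16 0.222 0 0 0 0; 1 -0.18 0.25 0 0 0 0; 1 -0.2 0.278 0 0 0 0; 1 -0.22 0.306 0 0 0 0",
)

```text
time_s: 24.67
eef_pos: [0.5975, -0.17, 0.2131]
eef_rot: [-0.001, 0.947, 0.322, -0.002]
wrist_force: [-0.4, -0.0, -1.3]
opening: 0.143
grasp_force: 59.3
```

Request:
servo_tool(
  series="1 -0.02 0.028 0 0 0 0; 1 -0.04 0.056 0 0 0 0; 1 -0.06 0.083 0 0 0 0; 1 -0.072 0.1 0.01 0 0 0; 1 -0.079 0.11 0.03 0 0 0; 1 -0.081 0.112 0.05 0 0 0; 1 -0.081 0.112 0.07 0 0 0; 1 -0.081 0.112 0.076 0 0 0; 1 -0.081 0.112 0.076 0 0 0; 1 -0.081 0.112 0.076 0 0 0",
)

```text
time_s: 25.5
eef_pos: [0.6026, -0.3061, 0.1386]
eef_rot: [-0.001, 0.947, 0.322, -0.001]
wrist_force: [0.7, 1.2, -0.1]
opening: 0.146
grasp_force: 59.3
```

```bash
python3 - <<'E'
from h import *
o=ctrl.get_obs(); print(o["eef_pos"],o["opening"]); plan(.6038,-.3064,.131,-52.5)
s,Q,E,f,c=look("side"); t,Qt,*_=look("top"); np.save("s6.npy",Q)
out=np.zeros((500,800,3),np.uint8); out[:,:500]=cv2.resize(s[205:305,270:370],(500,500),interpolation=cv2.INTER_CUBIC)
w,P,*_=look("wrist"); out[:300,500:]=cv2.resize(w[100:300,156:356],(300,300))
cv2.imwrite("pics/mix2.png",out[:,:,::-1])
lid(o["eef_pos"][0],o["eef_pos"][1],o["eef_pos"][2]-.0557)
E
```

```text
[ 0.60258973 -0.30605966  0.13856189] 0.14569805839060046
shift [0.0008 0.001  0.0076] turn [-0.12  0.04  0.04] y-ang -52.46
grip 2328 ((0.6014331579208374, -0.30635562539100647), (0.03838571533560753, 0.038546670228242874), 83.04887390136719) 0.13263967151625242
lid 9429 ((0.6010968089103699, -0.307274729013443), 0.045853305608034134) 0.10934803902178988
```

View pics/mix2.png

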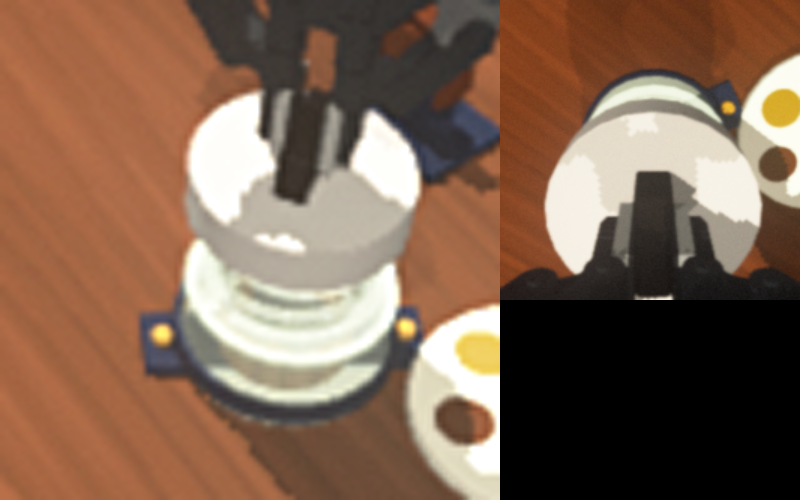

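The side crop shows the lid (187–420) above the jar (183–402), roughly centred on it. The wrist crop shows the lid over the jar. I'll measure the offset from the side depth.

```bash
python3 - <<'E'
from h import *
from scipy.optimize import least_squares
Q=np.load("s6.npy"); Q=Q[200:310,265:375].reshape(-1,3)
for n,z0,z1,r in [("lid skirt",.088,.102,.0455),("lid top",.1065,.112,None),("band",.008,.036,.0475),("ridge",.05,.062,None),("rim",.0645,.069,None)]:
    for it in range(1):
        c0=np.array([.602,-.307]); w=Q[(Q[:,2]>z0)&(Q[:,2]<z1)]; d=np.hypot(*(w[:,:2]-c0).T); w=w[(d<.056)&(d>.02 if r is None else d>r-.01)]
        if r: s=least_squares(lambda p:np.hypot(w[:,0]-p[0],w[:,1]-p[1])-r,c0,loss="soft_l1",f_scale=.0015); print(n,len(w),s.x.round(4),np.abs(s.fun).mean().round(4))
        else: print(n,len(w),w.mean(0).round(4),[np.round(k,4) for k in cv2.minEnclosingCircle(w[:,:2].astype(np.float32))])
E
```

```text
lid skirt 221 [ 0.6007 -0.3072] 0.0008
lid top 241 [ 0.5882 -0.3163  0.1075] [array([ 0.5991, -0.3092]), np.float64(0.045)]
band 500 [ 0.6035 -0.307 ] 0.0017
ridge 234 [ 0.5839 -0.3318  0.0566] [array([ 0.5982, -0.3124]), np.float64(0.0403)]
rim 49 [ 0.5835 -0.3339  0.0663] [array([ 0.5851, -0.3289]), np.float64(0.025)]
```

Request:
servo_tool(
  series="1 0.0016 0.0012 0.005 0 0 0; 1 0.0016 0.0012 0.01 0 0 0; 1 0.0016 0.0012 0.014 0 0 0; 1 0.0016 0.0012 0.016 0 0 0; 1 0.0016 0.0012 0.018 0 0 0; 1 0.0016 0.0012 0.018 0 0 0",
)

```text
time_s: 26.2
eef_pos: [0.6049, -0.306, 0.1207]
eef_rot: [-0.0, 0.947, 0.322, -0.0]
wrist_force: [-0.8, 0.5, -1.5]
opening: 0.142
grasp_force: 59.3
```

Request:
servo_tool(
  series="1 0 0 0.001 0 0 0; 1 0 0 0.002 0 0 0; 1 0 0 0.002 0 0 0; 1 0 0 0.002 0 0 0",
)

```text
time_s: 26.53
eef_pos: [0.6053, -0.3063, 0.1196]
eef_rot: [0.0, 0.947, 0.322, 0.0]
wrist_force: [-0.6, -0.7, -1.0]
opening: 0.147
grasp_force: 59.3
```

Request:
servo_tool(
  series="1 0 0 0.001 0 0 0; 1 0 0 0.001 0 0 0; 1 0 0 0.001 0 0 0",
)

```text
time_s: 26.78
eef_pos: [0.6053, -0.3062, 0.1185]
eef_rot: [-0.0, 0.947, 0.322, 0.0]
wrist_force: [-0.6, 0.6, -1.4]
opening: 0.146
grasp_force: 59.3
```

Request:
servo_tool(
  series="1 0 0 0.001 0 0 0; 1 0 0 0.0015 0 0 0; 1 0 0 0.0015 0 0 0",
)

```text
time_s: 27.03
eef_pos: [0.6053, -0.3063, 0.117]
eef_rot: [0.0, 0.947, 0.322, 0.0]
wrist_force: [-0.7, -0.3, -1.0]
opening: 0.145
grasp_force: 59.5
```

Request:
servo_tool(
  series="1 0 0 0.001 0 0 0; 1 0 0 0.0015 0 0 0; 1 0 0 0.0015 0 0 0",
)

```text
time_s: 27.28
eef_pos: [0.6055, -0.3065, 0.1163]
eef_rot: [0.0, 0.947, 0.322, 0.0]
wrist_force: [-1.6, 0.2, 4.0]
opening: 0.148
grasp_force: 60.2
```

Request:
servo_tool(
  series="1 0 0 0.001 0 0 0; 1 0 0 0.001 0 0 0; 1 0 0 0.001 0 0 0",
)

```text
time_s: 27.53
eef_pos: [0.6057, -0.3066, 0.1161]
eef_rot: [0.001, 0.947, 0.322, 0.0]
wrist_force: [-2.6, 1.6, 8.3]
opening: 0.15
grasp_force: 60.7
```

Request:
servo_tool(
  series="1 0 -0.0003 0 0 0 -6; 1 0 -0.0006 -0.0004 0 0 -12; 1 -0.0001 -0.0008 -0.0007 0 0 -18; 1 -0.0001 -0.0008 -0.0007 0 0 -18",
)

```text
time_s: 27.87
eef_pos: [0.6041, -0.3059, 0.1149]
eef_rot: [-0.0, 0.884, 0.467, -0.001]
wrist_force: [-1.9, -1.1, -0.3]
opening: 0.148
grasp_force: 59.4
```

Request:
servo_tool(
  series="1 0 -0.0003 0 0 0 -6; 1 0 -0.0006 -0.0004 0 0 -12; 1 -0.0001 -0.0008 -0.0007 0 0 -18; 1 -0.0001 -0.0008 -0.0007 0 0 -18",
)

```text
time_s: 28.2
eef_pos: [0.6033, -0.3073, 0.115]
eef_rot: [0.0, 0.803, 0.596, -0.0]
wrist_force: [-0.7, -6.4, -3.9]
opening: 0.145
grasp_force: 141.3
```

Request:
servo_tool(
  series="1 0 0.0003 0 0 0 6; 1 0 0.0006 0 0 0 12; 1 0 0.0006 0 0 0 12",
)

```text
time_s: 28.45
eef_pos: [0.6035, -0.3063, 0.115]
eef_rot: [-0.001, 0.861, 0.508, -0.001]
wrist_force: [-5.0, -4.4, -1.6]
opening: 0.147
grasp_force: 64.9
```

```bash
python3 - <<'E'
from h import *
o=ctrl.get_obs(); print(o["eef_pos"],o["wrist_force"].round(1),o["torque"].round(2),o["opening"],o["grasp_force"])
plan(*o["eef_pos"],-52.5)
E
```

```text
[ 0.60346376 -0.30627241  0.11499517] [-5.  -4.4 -1.6] [-0.75  0.87 -0.48] 0.14725484443419753 64.90694698411971
shift [0. 0. 0.] turn [-0.09  0.09 23.58] y-ang -28.92
```

Request:
servo_tool(
  series="1 0 0 0.0015 0 0 0; 1 0 0 0.003 0 0 0; 1 0 0 0.003 0 0 0",
)

```text
time_s: 28.7
eef_pos: [0.6035, -0.3066, 0.1131]
eef_rot: [0.0, 0.859, 0.512, -0.001]
wrist_force: [-5.4, -4.8, 2.2]
opening: 0.148
grasp_force: 66.1
```

```bash
python3 - <<'E'
from h import *
o=ctrl.get_obs(); print(o["eef_pos"],o["wrist_force"].round(1),o["torque"].round(2),o["opening"],o["grasp_force"])
E
```

```text
[ 0.60354814 -0.30661483  0.11309878] [-5.4 -4.8  2.2] [-0.84  1.22 -0.53] 0.14782200102983242 66.10287294024602
```

Request:
servo_tool(
  series="1 0 0 0.0015 0 0 0; 1 0 0 0.003 0 0 0; 1 0 0 0.003 0 0 0; 1 0 0 0.003 0 0 0",
)

```text
time_s: 29.03
eef_pos: [0.6036, -0.3068, 0.1107]
eef_rot: [0.0, 0.859, 0.511, -0.001]
wrist_force: [-8.5, -3.4, 5.7]
opening: 0.146
grasp_force: 66.8
```

```bash
python3 - <<'E'
from h import *
o=ctrl.get_obs(); print(o["eef_pos"],o["wrist_force"].round(1),o["torque"].round(2),o["opening"],o["grasp_force"])
E
```

```text
[ 0.60355958 -0.30677445  0.11070746] [-8.5 -3.4  5.7] [-0.79  1.48 -0.54] 0.1455130326837355 66.7599635431543
```

Request:
servo_tool(
  series="1 -0.0009 -0.0006 0 0 0 3; 1 -0.0009 -0.0006 0.001 0 0 4; 1 -0.0009 -0.0006 0.002 0 0 4; 1 -0.0009 -0.0006 0.003 0 0 4; 1 -0.0009 -0.0006 0.003 0 0 4",
)

```text
time_s: 29.45
eef_pos: [0.604, -0.3062, 0.1079]
eef_rot: [0.0, 0.876, 0.482, -0.0]
wrist_force: [-2.6, -1.3, 5.7]
opening: 0.151
grasp_force: 62.5
```

```bash
python3 - <<'E'
from h import *
o=ctrl.get_obs(); print(o["eef_pos"],o["wrist_force"].round(1),o["torque"].round(2),o["opening"],o["grasp_force"])
E
```

```text
[ 0.60395543 -0.30623176  0.10787459] [-2.6 -1.3  5.7] [-0.2   0.71 -0.15] 0.1507764950983577 62.54746198654175
```

Request:
servo_tool(
  series="1 0 0.0003 0.0004 0 0 6; 1 0 0.0006 0.0008 0 0 12; 1 -0.0001 0.0008 0.0012 0 0 18; 1 -0.0001 0.0008 0.0012 0 0 18",
)

```text
time_s: 29.78
eef_pos: [0.6051, -0.3073, 0.1069]
eef_rot: [0.001, 0.942, 0.337, 0.0]
wrist_force: [-1.2, -1.5, 5.3]
opening: 0.147
grasp_force: 60.3
```

```bash
python3 - <<'E'
from h import *
o=ctrl.get_obs(); print(o["eef_pos"],o["wrist_force"].round(1),o["torque"].round(2),o["opening"],o["grasp_force"]); plan(*o["eef_pos"],0)
E
```

```text
[ 0.60508921 -0.30733317  0.10686713] [-1.2 -1.5  5.3] [-0.37  0.36 -0.09] 0.14664720903278136 60.3480327129364
shift [0. 0. 0.] turn [  0.15   0.07 -50.63] y-ang -50.63
```

Threading freely; continue.

Request:
servo_tool(
  series="1 0 0.0003 0.0004 0 0 6; 1 0 0.0006 0.0008 0 0 12; 1 -0.0001 0.0008 0.0012 0 0 18; 1 -0.0001 0.0008 0.0012 0 0 18",
)

```text
time_s: 30.12
eef_pos: [0.6055, -0.3079, 0.1056]
eef_rot: [0.001, 0.983, 0.186, 0.001]
wrist_force: [-1.8, -2.0, 5.0]
opening: 0.149
grasp_force: 60.4
```

```bash
python3 - <<'E'
from h import *
o=ctrl.get_obs(); print(o["eef_pos"],o["wrist_force"].round(1),o["torque"].round(2),o["opening"],o["grasp_force"])
E
```

```text
[ 0.6054997  -0.30792059  0.10562524] [-1.8 -2.   5. ] [-0.4   0.4  -0.16] 0.1487146323954612 60.383625626564026
```

Request:
servo_tool(
  series="1 0 0.0003 0.0004 0 0 6; 1 0 0.0006 0.0008 0 0 12; 1 0 0.0006 0.0008 0 0 12",
)

```text
time_s: 30.37
eef_pos: [0.6055, -0.3084, 0.1048]
eef_rot: [0.001, 0.997, 0.082, 0.001]
wrist_force: [-1.9, -1.4, 7.7]
opening: 0.145
grasp_force: 60.5
```

```bash
python3 - <<'E'
from h import *
o=ctrl.get_obs(); print(o["eef_pos"],o["wrist_force"].round(1),o["torque"].round(2),o["opening"],o["grasp_force"]); plan(*o["eef_pos"],0)
E
```

```text
[ 0.60547562 -0.30842828  0.10482187] [-1.9 -1.4  7.7] [-0.27  0.59 -0.11] 0.14468462103839252 60.471203327178955
shift [0. 0. 0.] turn [ 1.300e-01  4.000e-02 -8.061e+01] y-ang -80.61
```

Request:
servo_tool(
  series="1 0 0.0003 0.0004 0 0 6; 1 0 0.0006 0.0008 0 0 12; 1 -0.0001 0.0008 0.0012 0 0 18; 1 -0.0001 0.0008 0.0012 0 0 18",
)

```text
time_s: 30.7
eef_pos: [0.6056, -0.309, 0.1036]
eef_rot: [0.001, 0.997, -0.075, 0.001]
wrist_force: [-1.7, 0.1, 6.7]
opening: 0.148
grasp_force: 60.5
```

```bash
python3 - <<'E'
from h import *
o=ctrl.get_obs(); print(o["eef_pos"],o["wrist_force"].round(1),o["torque"].round(2),o["opening"],o["grasp_force"]); plan(*o["eef_pos"],-81)
E
```

```text
[ 0.60557221 -0.30904469  0.10361622] [-1.7  0.1  6.7] [-0.23  0.49 -0.15] 0.14750538199591656 60.51547944545746
shift [0. 0. 0.] turn [  0.08  -0.08 -17.61] y-ang -98.62
```

Request:
servo_tool(
  series="1 0 0.0003 0.0004 0 0 6; 1 0 0.0005 0.0007 0 0 10; 1 0 0.0005 0.0007 0 0 10",
)

```text
time_s: 30.95
eef_pos: [0.6053, -0.3096, 0.103]
eef_rot: [0.001, 0.987, -0.161, 0.001]
wrist_force: [-2.4, -1.4, 6.6]
opening: 0.149
grasp_force: 60.5
```

```bash
python3 - <<'E'
from h import *
o=ctrl.get_obs(); print(o["eef_pos"],o["wrist_force"].round(1),o["torque"].round(2),o["opening"],o["grasp_force"]); plan(*o["eef_pos"],-98.6)
E
```

```text
[ 0.60528398 -0.30961795  0.10304377] [-2.4 -1.4  6.6] [-0.26  0.67 -0.06] 0.1486534536112541 60.526689291000366
shift [0. 0. 0.] turn [ 0.07 -0.06 -9.91] y-ang -108.51
```

Request:
servo_tool(
  series="1 0 0.0003 0.0003 0 0 5; 1 0 0.0005 0.0006 0 0 9; 1 0 0.0005 0.0006 0 0 9",
)

```text
time_s: 31.2
eef_pos: [0.6053, -0.3101, 0.1029]
eef_rot: [0.001, 0.971, -0.238, 0.001]
wrist_force: [-2.2, -0.7, 9.2]
opening: 0.146
grasp_force: 60.8
```

```bash
python3 - <<'E'
from h import *
o=ctrl.get_obs(); print(o["eef_pos"],o["wrist_force"].round(1),o["torque"].round(2),o["opening"],o["grasp_force"]); plan(*o["eef_pos"],-108.5)
E
```

```text
[ 0.60527355 -0.31005727  0.10292093] [-2.2 -0.7  9.2] [ 0.07  0.66 -0.03] 0.1463150902019953 60.818413496017456
shift [0. 0. 0.] turn [ 0.05 -0.09 -9.  ] y-ang -117.5
```

Request:
servo_tool(
  series="1 0 0.0003 0.0002 0 0 5; 1 0 0.0005 0.0003 0 0 9; 1 0 0.0005 0.0003 0 0 9",
)

```text
time_s: 31.45
eef_pos: [0.605, -0.3103, 0.1029]
eef_rot: [0.0, 0.95, -0.313, 0.001]
wrist_force: [-4.5, -0.5, 11.2]
opening: 0.142
grasp_force: 61.2
```

```bash
python3 - <<'E'
from h import *
o=ctrl.get_obs(); print(o["eef_pos"],o["wrist_force"].round(1),o["torque"].round(2),o["opening"],o["grasp_force"]); plan(*o["eef_pos"],-117.5)
E
```

```text
[ 0.60499845 -0.31032582  0.10290318] [-4.5 -0.5 11.2] [0.21 0.99 0.18] 0.14231795409852707 61.158615946769714
shift [0. 0. 0.] turn [ 0.04 -0.08 -8.96] y-ang -126.46
```

Request:
servo_tool(
  series="1 0 0.0002 0 0 0 4; 1 0 0.0004 0 0 0 8; 1 0 0.0004 0 0 0 8; 1 0 0.0004 0 0 0 8",
)

```text
time_s: 31.78
eef_pos: [0.6046, -0.3104, 0.1029]
eef_rot: [0.001, 0.927, -0.375, 0.0]
wrist_force: [-4.8, 0.0, 12.2]
opening: 0.145
grasp_force: 67.8
```

```bash
python3 - <<'E'
from h import *
o=ctrl.get_obs(); print(o["eef_pos"],o["wrist_force"].round(1),o["torque"].round(2),o["opening"],o["grasp_force"]); plan(*o["eef_pos"],-126.5)
lid(.6025,-.3085,.047)
E
```

```text
[ 0.60464263 -0.31043853  0.10291803] [-4.8  0.  12.2] [0.16 0.99 1.59] 0.1451499944977395 67.84224792849272
shift [0. 0. 0.] turn [ 0.08 -0.07 -7.59] y-ang -134.09
grip 2322 ((0.6019721031188965, -0.3095725476741791), (0.03942521661520004, 0.03932468593120575), 1.5154470205307007) 0.09508707668890527
lid 9333 ((0.6012405157089233, -0.3095334768295288), 0.04596635326743126) 0.0712838641809076
```

The lid is tight: the torque is 1.6 N m and the lid base is at about 47 mm. Release, rise and check.

Request:
servo_tool(
  series="0 0 0 0 0 0 0; 0 0 0 0 0 0 0; 0 0 0 0 0 0 0; 0 0 0 -0.002 0 0 0; 0 0 0 -0.02 0 0 0; 0 0 0 -0.05 0 0 0; 0 0 0 -0.08 0 0 0; 0 0 0 -0.11 0 0 0; 0 0 0 -0.14 0 0 0; 0 0 0 -0.14 0 0 0; 0 0 0 -0.14 0 0 0",
)

```text
time_s: 32.75
eef_pos: [0.6054, -0.3109, 0.2437]
eef_rot: [0.0, 0.926, -0.378, 0.002]
wrist_force: [-0.1, -0.2, -0.7]
opening: 0.5
grasp_force: 0.0
```

```bash
python3 - <<'E'
from h import *
lid(.6025,-.3085,.047); w,P,*_=look("wrist","w7")
o=ctrl.get_obs(); print(o["q"].round(2)); plan(.466,.2075,.243,4.5)
E
```

```text
grip 540 ((0.601956307888031, -0.309648334980011), (0.013969731517136097, 0.04353994131088257), 48.264625549316406) 0.09507747937047828
lid 4317 ((0.6016432642936707, -0.3092564046382904), 0.04561994597315788) 0.07136766500322606
[-0.65  0.42  1.34  0.    1.39  1.7 ]
shift [-0.4606 -0.2728 -0.0025] turn [4.000e-02 9.000e-02 4.105e+01] y-ang -134.45
```

View pics/w7.png

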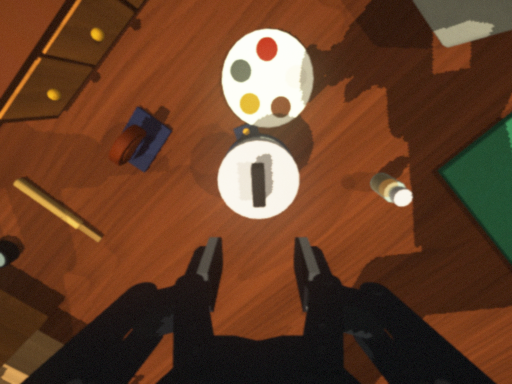

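The lid sits flat and level on the jar at (258,180), with its top at z ≈ 71 mm (base 47 mm). Palette, vial and clip are untouched. Now the drawer.

```bash
python3 - <<'E'
from h import *
T=toolT(); D=R.from_euler("z",-139,degrees=True); print(D.as_rotvec(degrees=True), T[:3,:3].T@(np.array([.466,.2075,.243])-T[:3,3]))
E
```

```text
[   0.    0. -139.] [-0.46063685 -0.2727976  -0.00249498]
```

Request:
servo_tool(
  series="0.4 -0.46 -0.273 -0.01 0 0 -80; 0.4 -0.46 -0.273 -0.01 0 0 -80; 0.4 -0.46 -0.273 -0.01 0 0 -80; 0.4 -0.46 -0.273 -0.01 0 0 -80; 0.4 -0.46 -0.273 -0.01 0 0 -80; 0.4 -0.46 -0.273 -0.01 0 0 -80; 0.4 -0.46 -0.273 -0.01 0 0 -80; 0.4 -0.46 -0.273 -0.01 0 0 -80; 0.4 -0.46 -0.273 -0.01 0 0 -80; 0.4 -0.46 -0.273 -0.01 0 0 -80; 0.4 -0.46 -0.273 -0.01 0 0 -80; 0.4 -0.46 -0.273 -0.01 0 0 -80",
)

```text
time_s: 33.85
eef_pos: [0.4742, 0.1747, 0.2484]
eef_rot: [-0.0, 0.951, 0.308, -0.002]
wrist_force: [1.7, -0.4, -1.0]
opening: 0.3
grasp_force: 0.0
```

Request:
servo_tool(
  series="0.4 0 0 0 0 0 -59; 0.4 0 0 0 0 0 -59; 0.4 0 0 0 0 0 -59; 0.4 0 0 0 0 0 -59; 0.4 0 0 0 0 0 -59; 0.4 0 0 0 0 0 -59; 0.4 0 0 0 0 0 -59; 0.4 0 0 0 0 0 -59; 0.4 0 0 0 0 0 -59; 0.4 0 0 0 0 0 -59",
)

```text
time_s: 34.68
eef_pos: [0.4751, 0.1729, 0.2482]
eef_rot: [-0.001, 0.678, 0.735, -0.001]
wrist_force: [-0.3, 0.5, 0.2]
opening: 0.299
grasp_force: 0.0
```

```bash
python3 - <<'E'
from h import *
w,P,*_=look("wrist","w8"); o=ctrl.get_obs(); print(o["eef_pos"],o["q"].round(2))
m=(P[...,2]>.052)&(P[...,2]<.07)&(P[...,0]>.44)&(P[...,0]<.478)&(abs(P[...,1]-.2075)<.065); g=P[m]
print(len(g),g.mean(0),cv2.minAreaRect(g[:,:2].astype(np.float32)))
plan(.467,.2075,.068,4.5)
E
```

```text
[0.4752234  0.17286218 0.2485064 ] [0.11 0.03 1.78 0.   1.33 0.04]
1035 [0.4651897  0.21169126 0.06462955] ((0.46994370222091675, 0.20693722367286682), (0.02155967615544796, 0.10860291123390198), 3.905700206756592)
shift [ 0.0352 -0.0049  0.1805] turn [-0.19  0.   -0.02] y-ang 4.48
```

View pics/w8.png

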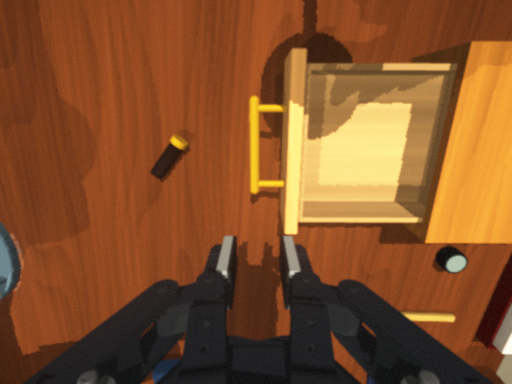

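The picture shows the bar at column 254, rows 98–193, and the empty open drawer. Nothing is in the way.

Request:
servo_tool(
  series="0.4 0.035 -0.005 0.02 0 0 0; 0.4 0.035 -0.005 0.06 0 0 0; 0.4 0.035 -0.005 0.1 0 0 0; 0.4 0.035 -0.005 0.13 0 0 0; 0.4 0.035 -0.005 0.15 0 0 0; 0.4 0.035 -0.005 0.17 0 0 0; 0.4 0.035 -0.005 0.18 0 0 0; 0.4 0.035 -0.005 0.18 0 0 0",
)

```text
time_s: 35.4
eef_pos: [0.4676, 0.2072, 0.0684]
eef_rot: [-0.001, 0.679, 0.734, -0.001]
wrist_force: [-1.6, -0.9, -0.2]
opening: 0.298
grasp_force: 0.0
```

Request:
servo_tool(
  series="1 0 0 0 0 0 0; 1 0 0 0 0 0 0; 1 0 0 0 0 0 0; 1 0 0 0 0 0 0; 1 0 0 0 0 0 0; 1 0 0 0 0 0 0",
)

```text
time_s: 35.9
eef_pos: [0.4682, 0.2074, 0.0702]
eef_rot: [-0.0, 0.679, 0.734, -0.0]
wrist_force: [0.9, -0.5, -5.2]
opening: 0.1
grasp_force: 58.4
```

Request:
servo_tool(
  series="1 0 0.008 0 0 0 0; 1 0 0.02 0 0 0 0; 1 0 0.034 0 0 0 0; 1 0 0.048 0 0 0 0; 1 0 0.062 0 0 0 0; 1 0 0.076 0 0 0 0; 1 0 0.09 0 0 0 0; 1 0 0.104 0 0 0 0; 1 0 0.117 0 0 0 0; 1 0 0.128 0 0 0 0; 1 0 0.134 0 0 0 0; 1 0 0.136 0 0 0 0",
)

```text
time_s: 36.9
eef_pos: [0.605, 0.2182, 0.0702]
eef_rot: [0.0, 0.679, 0.734, 0.0]
wrist_force: [-0.7, -0.2, -0.1]
opening: 0.103
grasp_force: 59.5
```

Request:
servo_tool(
  series="1 0 0.002 0 0 0 0; 1 0 0.004 0 0 0 0; 1 0 0.004 0 0 0 0; 1 0 0.004 0 0 0 0",
)

```text
time_s: 37.23
eef_pos: [0.608, 0.2184, 0.0702]
eef_rot: [0.0, 0.679, 0.735, 0.0]
wrist_force: [0.5, -1.6, -3.6]
opening: 0.102
grasp_force: 59.2
```

Request:
servo_tool(
  series="1 0 0.002 0 0 0 0; 1 0 0.004 0 0 0 0; 1 0 0.004 0 0 0 0; 1 0 0.004 0 0 0 0",
)

```text
time_s: 37.57
eef_pos: [0.6086, 0.2185, 0.0701]
eef_rot: [-0.002, 0.678, 0.735, -0.003]
wrist_force: [-12.9, -4.0, 7.6]
opening: 0.101
grasp_force: 60.5
```

Request:
servo_tool(
  series="0.4 0 -0.002 0 0 0 0; 0.4 0 -0.002 0 0 0 0; 0.4 0 -0.002 0 0 0 0; 0.4 0 -0.002 0 0 0 0; 0.4 0 -0.002 -0.02 0 0 0; 0.4 0 -0.002 -0.05 0 0 0; 0.4 0 -0.002 -0.09 0 0 0; 0.4 0 -0.002 -0.13 0 0 0; 0.4 0 -0.04 -0.17 0 0 0; 0.4 0 -0.08 -0.19 0 0 0; 0.4 0 -0.12 -0.19 0 0 0; 0.4 0 -0.15 -0.19 0 0 0",
)

```text
time_s: 38.57
eef_pos: [0.4635, 0.2071, 0.2629]
eef_rot: [0.002, 0.679, 0.734, 0.002]
wrist_force: [0.3, 0.3, 0.8]
opening: 0.3
grasp_force: 0.0
```

```bash
python3 - <<'E'
from h import *
s,Q,*_=look("side"); t,P,*_=look("top")
out=np.zeros((600,800,3),np.uint8); out[:300,:400]=cv2.resize(s,(400,300)); out[:300,400:]=cv2.resize(s[60:210,190:390],(400,300)); out[300:,:]=cv2.resize(t[60:252],(800,300)); cv2.imwrite("pics/fin.png",out[:,:,::-1])
A=np.load("top0.npy")
for n,X in(("before",A),("now",P)):
    w=X[int(268*.64):int(292*.64),int(215*.64):int(290*.64)].reshape(-1,3); w=w[(w[:,2]>.05)&(w[:,2]<.075)]; print(n,len(w),w.mean(0))
print(ctrl.get_obs()["eef_pos"])
E
```

```text
before 183 [0.60787937 0.21951239 0.06204742]
now 180 [0.6110112  0.22054306 0.06180828]
[0.45724223 0.20711146 0.25954123]
```

View pics/fin.png

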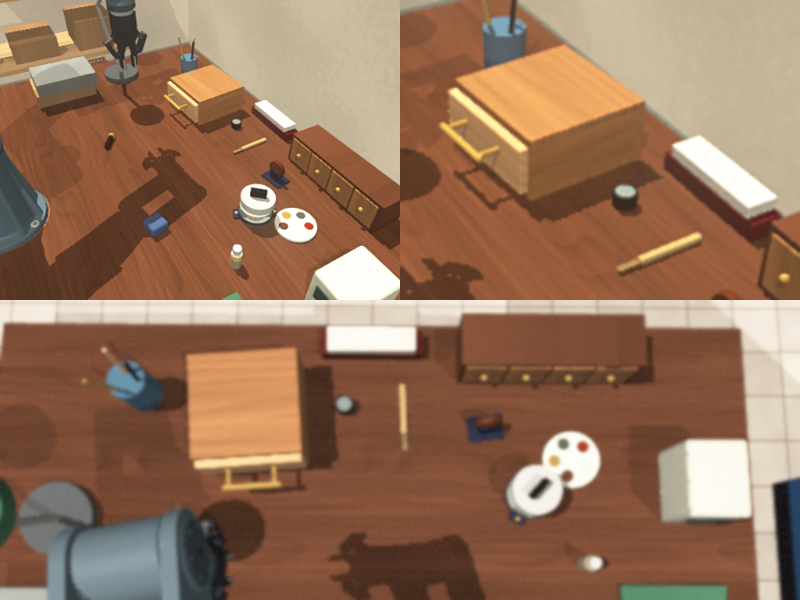

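The final picture shows the drawer shut, the lid level on the jar, no seal on the table and the other things in place.

```bash
python3 -c "
from bench import ctrl
print(ctrl.hand_in())"
```

```text
the job is handed in; nothing more can be done
None
```

The job is handed in: all four seals present are in the jar, the lid is screwed tight (base about 47 mm), and the drawer, pulled to its stop first, is shut again; the hand-in returned no verdict.

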